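# Sweep the line spools into the catch bay

### The job

Clear the working area: use the outside of the fingers to sweep the three spools of fishing line gently across the table into the open-fronted aluminium bay, so that all three lie flat and wholly inside it, none sticking out past the mouth. Only slide them: do not pinch, lift, tip, press down on or flick them, and leave the lure among them and all the other things where they are.

Things in the scene. Friction and masses are not known exactly. Their poses are not given: they have to be found in the camera images.
- bay: three-sided catch bay of bare aluminium, fixed: side and back walls 35 mm high, 4 thick; no front, roof or floor (the table is its floor). Inside 176 mm wide, 140 deep; flared lips run 22 mm forward, 14 out from the mouth. Origin on the table, mid-mouth (between the front ends of the straight walls); x points into the bay: inside is x 0..140, y -88..88 mm. Mouth faces roughly left (+y); spools lie in front of it
- spool_a: a spool of fishing line, a black flanged disc 61 mm across and 20 mm high, about 60 g, lying flat and loose on the table in front of the bay's mouth; origin at the middle of its underside, z along its axis. It slides when pushed on its rim
- spool_b: a spool of fishing line, a black flanged disc 61 mm across and 20 mm high, about 60 g, lying flat and loose on the table in front of the bay's mouth; origin at the middle of its underside, z along its axis. It slides when pushed on its rim
- spool_c: a spool of fishing line, a black flanged disc 61 mm across and 20 mm high, about 60 g, lying flat and loose on the table in front of the bay's mouth; origin at the middle of its underside, z along its axis. It slides when pushed on its rim
- frog_lure: a short brown fishing lure, 45x14x11 mm, lying among the spools; origin at the middle of its underside. Leave alone
- pliers: long-nose pliers, 44x170x12 mm, lying flat beside the spools on the far side, long direction = own y; origin at the middle of the underside. Leave alone
- marker: a thick marker pen, 17x135x16 mm, lying beside the spools on the robot's side, long direction = own y; origin at the middle of its underside. Leave alone
- worm_lure: a brown ribbed worm lure, 84x16x11 mm, lying near the robot to the right of the bay; origin at the middle of its underside. Leave alone

How it is judged:
At the end, for the whole second after the job is handed in: All three spools lie flat on the table (underside within 6 mm of it, tilt under 0.1 rad) and at rest between the bay's walls, no rim more than about 3 mm out past the mouth line (each centre at least 27 mm inside it) (x of spool_a in the frame of bay between 0.027 and 0.14 m and y of spool_a in the frame of bay between -0.088 and 0.088 m and height (world z) of each of spool_a, spool_b, spool_c below 0.006 m and angle between each of spool_a, spool_b, spool_c's own z axis and vertical below 0.1 rad and linear speed of each of spool_a, spool_b, spool_c below 0.01 m/s and x of spool_b in the frame of bay between 0.027 and 0.14 m and y of spool_b in the frame of bay between -0.088 and 0.088 m and x of spool_c in the frame of bay between 0.027 and 0.14 m and y of spool_c in the frame of bay between -0.088 and 0.088 m); the robot touches nothing.
It fails at once if a spool is lifted off the table or tipped (underside centre above 12 mm, or tilted past 0.4 rad) (height (world z) of any of spool_a, spool_b, spool_c above 0.012 m or angle between any of spool_a, spool_b, spool_c's own z axis and vertical above 0.4 rad).
It fails at once if a spool is pinched, pressed or shoved hard (more than 15 N between it and the fingers) (contact force between the fingers and spool_a above 15 N or contact force between the fingers and spool_b above 15 N or contact force between the fingers and spool_c above 15 N).
It fails at once if a spool is flicked (faster than 0.6 m/s) (linear speed of any of spool_a, spool_b, spool_c above 0.6 m/s).
It fails at once if another thing on the table is shifted by more than 20 mm (distance of any of frog_lure, pliers, marker, worm_lure from where it was at the start of the episode above 0.02 m).
It also fails if it takes over 69 s, if anything falls off the work surface, if the arm or the gripper's body presses on something with over 40 N, if the wrist force passes 120 N, or if a joint passes its speed limit or range.

### The arm

A 6-joint arm with a two-finger parallel gripper is mounted at the origin on a cart in front of the work surface, level with it; the furniture and walls round the work are solid. World frame = base frame: x ahead of the robot, y to its left, z up, the work surface at z = 0. Lengths are in m, angles in rad, forces in N, time in s.
With the tool pointing down it reaches from about 0.325 to 0.775 m from the base axis. Payload 9.3 kg.
Tool frame: the origin (TCP) lies at the very end of the fingers, on their centre line; the grasp point (between the pads) lies grip_depth behind it (grip_depth is the distance from the TCP to the grasp point, in m); z points along the fingers, y is the line along which they close (so a half turn about z gives the same grasp; the last joint's range is limited). The gripper opens to 85 mm and grips with 20 to 120 N. Pads are 22 mm wide; open, the fingers measure 114 mm over their backs; the gripper's body (76 mm by 85 mm) begins 54 mm behind the grasp point. The pads swing forward as they close: fully open they stand 13 mm farther back than shut.
Start: joints at [-1.296, 0.259, 0.021, 1.334, 0, 1.418], TCP at [0.228, -0.5, 0.231] pointing down, gripper open.
Joint ranges: [-3.04, 3.04], [-0.91, 1.82], [-1.04, 1.36], [-1.92, 1.95], [-1.52, 1.45], [-3.14, 3.14]. Speed limits (rad/s): [2.22, 2.22, 2.79, 3.14, 3.14, 3.14].

### API

Orientations are given as a unit quaternion [x, y, z, w].
In Python, from workcell import * gives the robot as it stands. The module is installed in compiled form; this text tells all that it offers.
- The arm moves only by the tool play_rows, never from a script. Its argument "steps" is a list of rows, each a list of 3 entries, a list of its own where there are three numbers: the shift along the tool's x, y, z each as a share of 15 cm, from -1 to 1, then the turn about the tool's z as a share of 90 degrees, from -1 to 1, then the closure, from 0 (fully open) to 1 (shut). In form: [[[tx, ty, tz], yaw, jaw], ...]. A call has 1 to 20 rows; each row is the pose to reach, as a shift and turn from the pose commanded when the call began, along the tool's axes at that moment; what a row does not reach only later rows make up. A row lasts 1/12 s, in which the tool goes at most 41.7 mm and 7.16 degrees, less where a joint would pass 70% of its speed; a pose out of reach is approached as far as the arm can. A call with a number of a shift or a turn outside -1 to 1 is refused whole. A call with a gripper value outside its range is refused whole. The fingers move at their own pace and stop on an object; "force" is the grip in N (left out, the last holds). Time passes only in rows, so rows that repeat a pose let the fingers close. It gives the time, the measured TCP pose, the force, the opening and the grip force at its end, in the units of the state.
- get_obs(): the state, without advancing time (a new reading comes with each control period).
- get_image(name): name is "scene" or "side" or "wrist"; returns (picture, depth): 420x560x3 uint8, blue, green, red; 420x560 float32, m along the optical axis (not along the pixel's ray), 0 where there is no reading.
- camera_params(name): a dict with "fx", "fy", "cx", "cy" (pixels), "distortion" ([k1, k2, p1, p2, k3] as OpenCV has them; the pictures are not rectified), "world_from_camera" (4x4, takes a point from camera to world coordinates); the wrist camera has in their place "mount" (4x4, takes a point from camera to tool coordinates, whose origin is the TCP and whose axes are the flange's). Camera axes: x right, y down, z forward; pixel columns grow to the right and rows downward; lengths in m; the calibration is good to about 2 mm. A picture is of the moment at which its call begins: read the wrist's pose just before it. camera_params takes no time and is no camera call.
- hand_in(): hands the job in; it is judged then, once.
Trained networks look in the newest picture that a camera, given by its name, has taken for a name from the list of things; names that differ only in an ending like _2 or _b are one class to them, and where a whole thing is asked for, a point or a joint stands for the part that bears it (a point fixed in the world has none). Each returns a list of dicts, best first, with "score" (0 to 1); they miss things now and then, are a little off and sometimes report something else, mostly with a low value. They report only what shows in the picture. A call takes as long as a camera call.
- recognise(camera, thing): "centre" ([column, row] in pixels, amid what is visible of it).
The state is a dict: "clock": time; "qpos": joint angles; "joint_vel": joint speeds; "tau": joint torques, N m; "position": TCP position; "tcp_rot": TCP orientation; "wrist_force": force on the tool from outside, world axes, zero at the start; "wrist_torque": the same for the moment, N m; "width": opening from 0.0 (shut) to 1.0 (fully open); "gripper_force": force on a finger pad.
Only numpy, scipy, OpenCV 4.12 (cv2) and the standard library are available. Lean on these libraries where they do the work, as an engineer would, in place of code of your own. Each camera call takes 0.05 s, during which the arm holds its last target. There are 200 camera calls.

## Working session

There is one attempt and no reset: what is moved stays moved. The work goes in short steps, Python scripts to look and compute and a tool call to move; the robot and the scene stay as the last step left them, time stands still between calls to the robot, and variables do not carry over. Pictures are saved under pics/ and viewed, at most 10 in all, crops included, and the job is handed in when it is done.

Besides the shell and the picture viewer there is one more tool, called by a JSON object that holds its "api" and its "payload", one argument or row to a line. play_rows: Moves the arm, as the interface text tells. Its arguments: {"type":"object","properties":{"steps":{"type":"array","items":{"type":"array"}},"force":{"type":"number"}},"required":["steps"]}

```bash
mkdir -p pics
cat > h.py <<'E'
from workcell import *
import numpy as np, cv2
def px2w(cam,uv,z):
    p=camera_params(cam);K=np.array([[p['fx'],0,p['cx']],[0,p['fy'],p['cy']],[0,0,1]])
    n=cv2.undistortPoints(np.array(uv,float).reshape(-1,1,2),K,np.array(p['distortion'])).reshape(-1,2)
    T=np.array(p['world_from_camera']);d=np.c_[n,np.ones(len(n))]@T[:3,:3].T;o=T[:3,3]
    return o+d*((z-o[2])/d[:,2])[:,None]
E
python3 - <<'E'
from h import *
o=get_obs();print(o['position'],o['tcp_rot'],o['clock'],o['width'])
for c in('scene','side'):
    im,d=get_image(c);cv2.imwrite(f'pics/{c}0.png',im)
    print(c,np.round(camera_params(c)['world_from_camera'],2).tolist())
    for t,z in(('spool_a',.02),('frog_lure',.01),('pliers',.012),('marker',.016),('bay',.035),('worm_lure',.01)):
        for r in recognise(c,t)[:4]: print(t,round(r['score'],2),np.round(r['centre']),np.round(px2w(c,r['centre'],z)[0],3))
E
```

```text
[ 0.22810255 -0.50016445  0.23065064] [ 9.77211199e-01  2.12268266e-01 -5.00102553e-05 -6.73233810e-04] 0.0 0.9976367278122339
scene [[-0.64, -0.36, 0.68, -0.22], [-0.77, 0.3, -0.56, 0.61], [-0.0, -0.88, -0.47, 0.61], [0.0, 0.0, 0.0, 1.0]]
spool_a 0.82 [254. 246.] [0.541 0.043 0.02 ]
spool_a 0.74 [184. 256.] [0.606 0.19  0.02 ]
spool_a 0.57 [231. 289.] [0.441 0.179 0.02 ]
frog_lure 0.52 [176. 283.] [0.54  0.249 0.01 ]
pliers 0.95 [169. 240.] [0.699 0.178 0.012]
marker 0.71 [289. 290.] [0.366 0.088 0.016]
bay 0.7 [314. 213.] [ 0.549 -0.153  0.035]
side [[0.96, -0.17, 0.24, 0.31], [-0.29, -0.52, 0.8, -0.88], [-0.02, -0.84, -0.55, 0.59], [0.0, 0.0, 0.0, 1.0]]
spool_a 0.86 [280. 162.] [0.611 0.14  0.02 ]
spool_a 0.59 [268. 189.] [0.541 0.012 0.02 ]
spool_a 0.51 [226. 170.] [0.458 0.147 0.02 ]
spool_a 0.33 [275. 299.] [ 0.451 -0.356  0.02 ]
pliers 0.66 [316. 157.] [0.724 0.15  0.012]
marker 0.65 [200. 190.] [0.376 0.07  0.016]
bay 0.89 [290. 237.] [ 0.527 -0.21   0.035]
worm_lure 0.69 [276. 298.] [ 0.456 -0.344  0.01 ]
```

View pics/scene0.png

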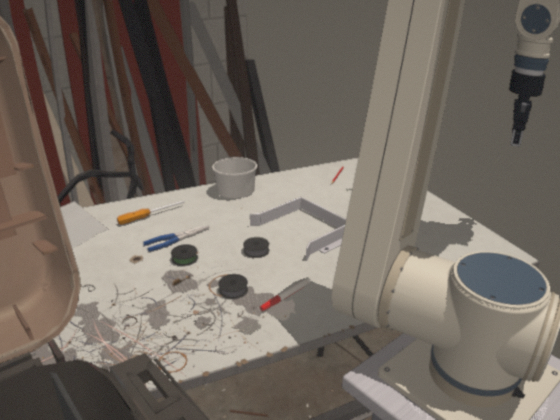

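View pics/side0.png

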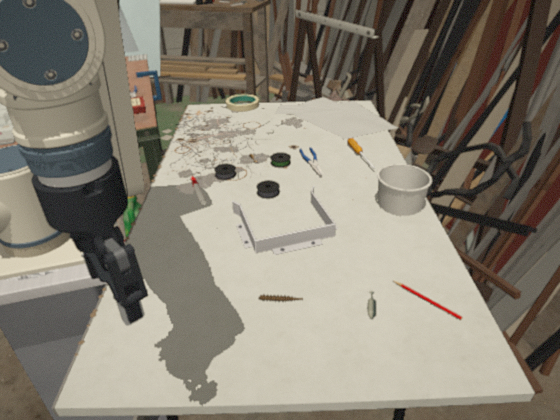

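The scene view shows spools at about (184,256), (254,246) and (231,289), with the lure between them at about (180,281). The bay is at about (300,222), with the pliers at (178,238) and the marker at (285,295). I'll move the wrist camera above them for a closer look.

{"api": "play_rows", "payload": {
  "steps": [
    [[0.77,-0.6,-0.13],0,1],
    [[0.77,-0.6,-0.13],0,1],
    [[0.77,-0.6,-0.13],0,1],
    [[0.77,-0.6,-0.13],0,1],
    [[0.77,-0.6,-0.13],0,1]
  ]
}}

```text
clock: 1.12
position: [0.2974, -0.3672, 0.2522]
tcp_rot: [0.977, 0.214, 0.001, 0.001]
wrist_force: [0.5, -1.0, 0.1]
width: 0.301
gripper_force: 0.0
```

{"api": "play_rows", "payload": {
  "steps": [
    [[0.77,-0.6,-0.13],0,1],
    [[0.77,-0.6,-0.13],0,1],
    [[0.77,-0.6,-0.13],0,1],
    [[0.77,-0.6,-0.13],0,1],
    [[0.77,-0.6,-0.13],0,1]
  ]
}}

```text
clock: 1.53
position: [0.365, -0.2381, 0.2713]
tcp_rot: [0.977, 0.214, 0.001, 0.0]
wrist_force: [1.0, -0.4, 0.3]
width: -0.002
gripper_force: 0.0
```

{"api": "play_rows", "payload": {
  "steps": [
    [[0.77,-0.6,-0.13],0,1],
    [[0.77,-0.6,-0.13],0,1],
    [[0.77,-0.6,-0.13],0,1],
    [[0.77,-0.6,-0.13],0,1],
    [[0.77,-0.6,-0.13],0,1]
  ]
}}

```text
clock: 1.95
position: [0.433, -0.1088, 0.2903]
tcp_rot: [0.977, 0.214, 0.001, 0.0]
wrist_force: [0.0, -1.0, -0.2]
width: 0.0
gripper_force: 0.0
```

{"api": "play_rows", "payload": {
  "steps": [
    [[0.77,-0.6,-0.13],0,1],
    [[0.77,-0.6,-0.13],0,1],
    [[0.77,-0.6,-0.13],0,1],
    [[0.77,-0.6,-0.13],0,1],
    [[0.77,-0.6,-0.13],0,1],
    [[0.77,-0.6,-0.13],0,1]
  ]
}}

```text
clock: 2.45
position: [0.4997, 0.0187, 0.3087]
tcp_rot: [0.977, 0.213, -0.0, 0.0]
wrist_force: [-0.6, 0.4, 0.2]
width: -0.001
gripper_force: 0.0
```

```bash
cat >> h.py <<'E'
from scipy.spatial.transform import Rotation as R
def wrist_pose():
    o=get_obs();T=np.eye(4);T[:3,:3]=R.from_quat(o['tcp_rot']).as_matrix();T[:3,3]=o['position']
    return T@np.array(camera_params('wrist')['mount'])
def wpx(T,uv,z):
    p=camera_params('wrist');K=np.array([[p['fx'],0,p['cx']],[0,p['fy'],p['cy']],[0,0,1]])
    n=cv2.undistortPoints(np.array(uv,float).reshape(-1,1,2),K,np.array(p['distortion'])).reshape(-1,2)
    d=np.c_[n,np.ones(len(n))]@T[:3,:3].T;o=T[:3,3]
    return o+d*((z-o[2])/d[:,2])[:,None]
def ortho(T,im,x0,x1,y0,y1,z,s=1000):
    # top view: rows = world x decreasing, columns = world y decreasing
    xs=np.arange(x1,x0,-1/s);ys=np.arange(y1,y0,-1/s)
    Y,X=np.meshgrid(ys,xs);P=np.stack([X,Y,np.full_like(X,z)],-1).reshape(-1,3)
    p=camera_params('wrist');K=np.array([[p['fx'],0,p['cx']],[0,p['fy'],p['cy']],[0,0,1]])
    Ti=np.linalg.inv(T);uv,_=cv2.projectPoints(P,cv2.Rodrigues(Ti[:3,:3])[0],Ti[:3,3],K,np.array(p['distortion']))
    uv=uv.reshape(*X.shape,2).astype(np.float32);return cv2.remap(im,uv[...,0],uv[...,1],cv2.INTER_LINEAR)
E
python3 - <<'E'
from h import *
o=get_obs();print(o['position'],o['tcp_rot'],o['clock'],o['width'])
T=wrist_pose();print(T.round(3))
im,d=get_image('wrist');cv2.imwrite('pics/w1.png',im)
for t,z in(('spool_a',.02),('frog_lure',.01),('pliers',.012),('marker',.016),('bay',.035)):
    for r in recognise('wrist',t)[:4]: print(t,round(r['score'],2),np.round(r['centre']),np.round(wpx(T,r['centre'],z)[0],3))
E
```

```text
[0.49974217 0.01866355 0.30868965] [ 9.77018726e-01  2.13152997e-01 -4.49733785e-04  8.00944673e-05] 2.45 -0.0008865353569729069
[[ 0.416 -0.876 -0.244  0.563]
 [-0.909 -0.401 -0.112  0.047]
 [ 0.     0.268 -0.963  0.451]
 [ 0.     0.     0.     1.   ]]
spool_a 0.93 [199.  26.] [0.623 0.184 0.02 ]
spool_a 0.67 [287. 139.] [0.543 0.027 0.02 ]
spool_a 0.59 [167. 152.] [0.461 0.166 0.02 ]
spool_a 0.32 [424. 194.] [ 0.555 -0.18   0.02 ]
frog_lure 0.72 [147.  66.] [0.553 0.231 0.01 ]
pliers 0.71 [195. 227.] [0.373 0.095 0.012]
pliers 0.52 [305.   5.] [0.702 0.075 0.012]
marker 0.73 [196. 225.] [0.378 0.094 0.016]
bay 0.7 [422. 196.] [ 0.552 -0.171  0.035]
```

View pics/w1.png

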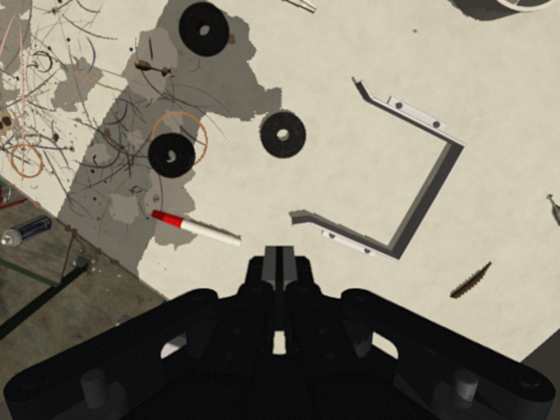

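The wrist view shows spools at (203,29), (282,134) and (171,155) and the frog lure at (152,66). The bay corners are at (463,147) and (398,257), with lips at (355,80) and (292,214), and the marker at (197,228). I'll rectify it to a top view.

Run:
```python
from h import *
T=wrist_pose();im=cv2.imread('pics/w1.png')
for n,p,z in(('spools',[(203,29),(282,134),(171,155)],.02),('frog',[(135,66),(170,70)],.008),('marker',[(153,213),(240,243)],.012),('baytop corners far/near, lipfar, lipnear, bendfar, bendnear',[(463,147),(398,257),(355,80),(292,214),(369,97),(310,213)],.035)):
    print(n,wpx(T,p,z).round(3)[:,:2].tolist())
g=ortho(T,im,.32,.75,-.28,.3,.035)
for k in range(0,580,50): cv2.putText(g,str(300-k),(k,12),0,.35,(0,0,255));cv2.line(g,(k,0),(k,429),(0,200,0) if k!=300 else (0,0,255),1)
for k in range(0,430,50): cv2.putText(g,str(750-k),(0,k+10),0,.35,(255,0,0));cv2.line(g,(0,k),(579,k),(0,200,0),1)
cv2.imwrite('pics/o1.png',g)
```

```text
spools [[0.623, 0.176], [0.546, 0.034], [0.459, 0.159]]
frog [[0.547, 0.246], [0.561, 0.202]]
marker [[0.368, 0.158], [0.377, 0.025]]
baytop corners far/near, lipfar, lipnear, bendfar, bendnear [[0.631, -0.189], [0.46, -0.187], [0.643, -0.02], [0.455, -0.022], [0.633, -0.045], [0.467, -0.044]]
```

View pics/o1.png

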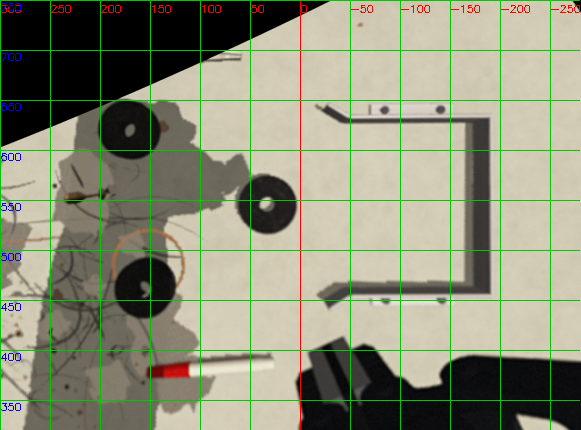

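The top view puts the bay's mouth at y≈-0.045, its back at -0.185 and its inner x at 0.457–0.633. The spools are at (.623,.176), (.546,.034) and (.459,.159).

I'll push each spool with the slightly open fingers as a two-point cradle. The middle spool goes first, to the back of the bay.

{"api": "play_rows", "payload": {
  "steps": [
    [[0.2,-0.15,0.2],-0.08,0.76],
    [[0.4,-0.3,0.5],-0.16,0.76],
    [[0.547,-0.456,0.8],-0.24,0.76],
    [[0.547,-0.456,1],-0.32,0.76],
    [[0.547,-0.456,1],-0.4,0.76],
    [[0.547,-0.456,1],-0.48,0.76],
    [[0.547,-0.456,1],-0.56,0.76],
    [[0.547,-0.456,1],-0.64,0.76],
    [[0.547,-0.456,1],-0.727,0.76],
    [[0.547,-0.456,1],-0.727,0.76],
    [[0.547,-0.456,1],-0.727,0.76],
    [[0.547,-0.456,1],-0.727,0.76],
    [[0.547,-0.456,1],-0.727,0.76]
  ]
}}

```text
clock: 3.83
position: [0.5455, 0.1148, 0.1594]
tcp_rot: [0.709, 0.706, 0.0, 0.0]
wrist_force: [0.7, 0.1, -0.8]
width: 0.235
gripper_force: 0.0
```

Run:
```python
from h import *
o=get_obs();m=R.from_quat(o['tcp_rot']).as_matrix();print(o['position'],np.degrees(np.arctan2(m[1,0],m[0,0])),o['width'],o['qpos'])
T=wrist_pose();im,d=get_image('wrist')
for r in recognise('wrist','spool_a'): print(round(r['score'],2),np.round(r['centre']),np.round(wpx(T,r['centre'],.02)[0],3))
cv2.imwrite('pics/w2.png',im)
```

```text
[0.54546957 0.11478495 0.15937548] 89.74746635993296 0.2350076052607184 [ 5.68559210e-02  3.01043780e-01 -1.04224584e-01  1.16537627e+00
  1.02083473e-05  1.63205979e+00]
0.92 [278. 276.] [0.546 0.034 0.02 ]
0.87 [182. 139.] [0.463 0.166 0.02 ]
0.71 [372. 119.] [0.627 0.182 0.02 ]
```

View pics/w2.png

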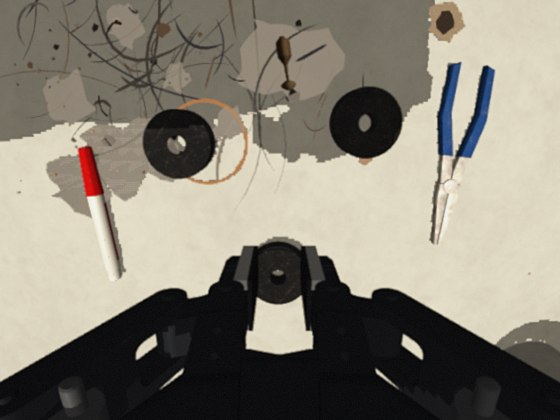

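Pixel positions: spools A (366,122) and C (179,143), and B under the fingers at (278,276). The frog lure is at (286,65), the pliers at (462,150) and the marker at (100,213). All are clear of the finger paths, so I'll descend and push B.

Run:
```python
from h import *
T=wrist_pose()
print(wpx(T,[(366,122),(179,143)],.02).round(3)[:,:2].tolist())
print('frog',wpx(T,[(284,37),(290,92)],.006).round(3)[:,:2].tolist())
print('pl',wpx(T,[(453,64),(488,68),(443,155),(435,242)],.008).round(3)[:,:2].tolist())
```

```text
[[0.622, 0.18], [0.46, 0.163]]
frog [[0.552, 0.251], [0.557, 0.206]]
pl [[0.7, 0.23], [0.732, 0.228], [0.7, 0.151], [0.703, 0.064]]
```

{"api": "play_rows", "payload": {
  "steps": [
    [[0,0,0.25],0,0.76],
    [[0,0,0.5],0,0.76],
    [[0,0,0.75],0,0.76],
    [[0,0,0.9],0,0.76],
    [[0,0,1],0,0.76],
    [[0,0,1],0,0.76]
  ]
}}

```text
clock: 4.43
position: [0.5434, 0.1149, 0.0061]
tcp_rot: [0.708, 0.706, -0.002, -0.002]
wrist_force: [-0.7, 1.2, 1.1]
width: 0.239
gripper_force: 0.0
```

{"api": "play_rows", "payload": {
  "steps": [
    [[-0.03,0,0.03],0,0.76],
    [[-0.07,0,0.03],0,0.76],
    [[-0.11,0,0.03],0,0.76],
    [[-0.15,0,0.03],0,0.76],
    [[-0.19,0,0.03],0,0.76],
    [[-0.23,0,0.03],0,0.76],
    [[-0.27,0,0.03],0,0.76],
    [[-0.31,0,0.03],0,0.76],
    [[-0.35,0,0.03],0,0.76],
    [[-0.39,0,0.03],0,0.76],
    [[-0.43,0,0.03],0,0.76],
    [[-0.47,0,0.03],0,0.76],
    [[-0.51,0,0.03],0,0.76],
    [[-0.55,0,0.03],0,0.76],
    [[-0.59,0,0.03],0,0.76],
    [[-0.63,0,0.03],0,0.76],
    [[-0.67,0,0.03],0,0.76],
    [[-0.71,0,0.03],0,0.76],
    [[-0.73,0,0.03],0,0.76],
    [[-0.74,0,0.03],0,0.76]
  ]
}}

```text
clock: 6.1
position: [0.5453, 0.0035, 0.0048]
tcp_rot: [0.708, 0.707, -0.0, -0.0]
wrist_force: [-0.1, 0.7, 0.3]
width: 0.239
gripper_force: 0.3
```

Run:
```python
from h import *
o=get_obs();print(o['position'],o['width'],o['wrist_force'])
T=wrist_pose();im,d=get_image('wrist');cv2.imwrite('pics/w3.png',im)
for c,f in(('scene',lambda u:px2w('scene',u,.012)),('side',lambda u:px2w('side',u,.012)),):
  get_image(c)
  for r in recognise(c,'spool_b'): print(c,round(r['score'],2),np.round(r['centre']),np.round(f(r['centre'])[0],3))
```

```text
[0.54532944 0.00345202 0.00475915] 0.23878496153715603 [-0.09861598  0.66926135  0.25381764]
scene 0.8 [282. 240.] [ 0.528 -0.032  0.012]
scene 0.68 [234. 287.] [0.452 0.164 0.012]
scene 0.6 [184. 256.] [0.615 0.185 0.012]
side 0.84 [227. 172.] [0.461 0.147 0.012]
side 0.6 [274. 204.] [ 0.539 -0.047  0.012]
```

View pics/w3.png

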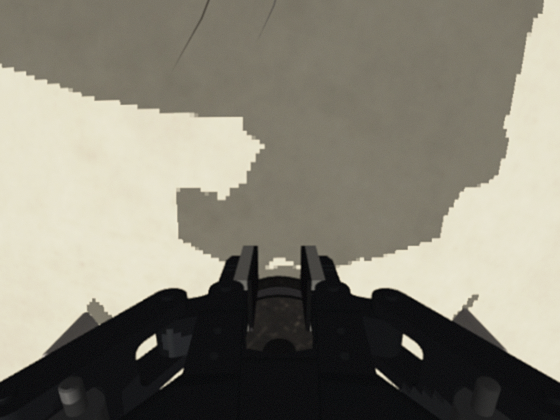

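The wrist view shows B cradled at about (280,310) between the fingertips. I'll push it on to the back.

{"api": "play_rows", "payload": {
  "steps": [
    [[-0.03,0,0],0,0.76],
    [[-0.07,0,0],0,0.76],
    [[-0.11,0,0],0,0.76],
    [[-0.15,0,0],0,0.76],
    [[-0.19,0,0],0,0.76],
    [[-0.23,0,0],0,0.76],
    [[-0.27,0,0],0,0.76],
    [[-0.31,0,0],0,0.76],
    [[-0.35,0,0],0,0.76],
    [[-0.39,0,0],0,0.76],
    [[-0.43,0,0],0,0.76],
    [[-0.47,0,0],0,0.76],
    [[-0.51,0,0],0,0.76],
    [[-0.55,0,0],0,0.76],
    [[-0.59,0,0],0,0.76],
    [[-0.63,0,0],0,0.76],
    [[-0.67,0,0],0,0.76],
    [[-0.7,0,0],0,0.76],
    [[-0.72,0,0],0,0.76],
    [[-0.73,0,0],0,0.76]
  ]
}}

```text
clock: 8.02
position: [0.5453, -0.1059, 0.0048]
tcp_rot: [0.708, 0.707, -0.0, 0.0]
wrist_force: [-0.4, 0.8, -0.7]
width: 0.244
gripper_force: 0.1
```

{"api": "play_rows", "payload": {
  "steps": [
    [[0.03,0,0],0,0.76],
    [[0.1,0,0],0,0.76],
    [[0.2,0,-0.1],0,0.76],
    [[0.35,0,-0.4],0,0.76],
    [[0.5,0,-0.7],0,0.76],
    [[0.7,0,-1],0,0.76],
    [[0.9,0,-1],0,0.76],
    [[1,0,-1],0,0.76],
    [[1,0,-1],0,0.76]
  ]
}}

```text
clock: 8.77
position: [0.5456, 0.0494, 0.1573]
tcp_rot: [0.706, 0.708, 0.002, 0.001]
wrist_force: [-1.2, -0.7, -0.5]
width: 0.238
gripper_force: 0.0
```

Run:
```python
from h import *
o=get_obs();m=R.from_quat(o['tcp_rot']).as_matrix();print(o['position'],np.degrees(np.arctan2(m[1,0],m[0,0])),o['clock'])
for c in('scene','side'):
  get_image(c)
  for r in recognise(c,'spool_b'): print(c,round(r['score'],2),np.round(r['centre']),np.round(px2w(c,r['centre'],.012)[0],3))
```

```text
[0.54559493 0.04936031 0.15728463] 90.18413384059453 8.7667
scene 0.9 [234. 288.] [0.449 0.165 0.012]
scene 0.85 [181. 255.] [0.624 0.187 0.012]
scene 0.71 [311. 221.] [ 0.551 -0.146  0.012]
side 0.87 [225. 169.] [0.46  0.166 0.012]
side 0.84 [285. 226.] [ 0.538 -0.14   0.012]
side 0.51 [279. 163.] [0.612 0.153 0.012]
```

B is at about (.545,-.146). Spool A is next.

{"api": "play_rows", "payload": {
  "steps": [
    [[0.25,0.14,0],0,0.76],
    [[0.5,0.28,0],0,0.76],
    [[0.75,0.42,0],0,0.76],
    [[1,0.573,0],0,0.76],
    [[1,0.573,0],0,0.76],
    [[1,0.573,0],0,0.76]
  ]
}}

```text
clock: 9.47
position: [0.6321, 0.1957, 0.1527]
tcp_rot: [0.707, 0.707, -0.001, -0.001]
wrist_force: [-1.0, -0.6, -0.3]
width: 0.243
gripper_force: 0.0
```

{"api": "play_rows", "payload": {
  "steps": [
    [[0.2,0,0],0.05,0.76],
    [[0.34,0,0],0.083,0.76],
    [[0.34,0,0],0.083,0.76],
    [[0.34,0,0],0.083,0.76],
    [[0.34,0,0],0.083,0.76]
  ]
}}

```text
clock: 9.88
position: [0.6313, 0.2437, 0.1546]
tcp_rot: [0.752, 0.659, -0.001, -0.0]
wrist_force: [0.5, -0.3, -0.3]
width: 0.24
gripper_force: 0.0
```

Run:
```python
from h import *
o=get_obs();m=R.from_quat(o['tcp_rot']).as_matrix();print(o['position'],np.degrees(np.arctan2(m[1,0],m[0,0])),o['clock'])
T=wrist_pose();im,d=get_image('wrist');cv2.imwrite('pics/w4.png',im)
for r in recognise('wrist','spool_a'): print(round(r['score'],2),np.round(r['centre']),np.round(wpx(T,r['centre'],.02)[0],3))
```

```text
[0.63128229 0.24373003 0.15456427] 82.4548630699583 9.8833
0.83 [116. 288.] [0.461 0.174 0.02 ]
0.75 [280. 257.] [0.626 0.187 0.02 ]
```

View pics/w4.png

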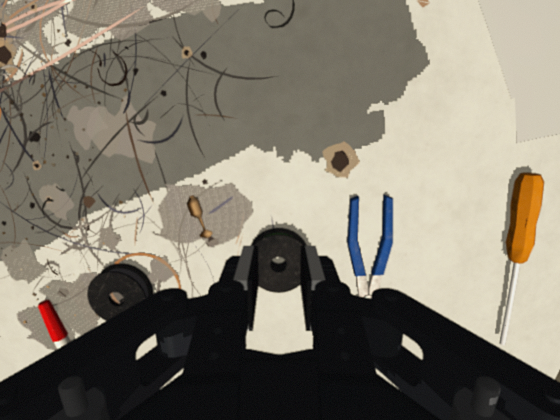

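Spool A's hub is at (279,264), centred between the fingertips. The pliers at (370,240) and the frog at (201,217) are clear. I'll descend and push A.

{"api": "play_rows", "payload": {
  "steps": [
    [[0.04,0,0.2],0,0.76],
    [[0.04,0,0.4],0,0.76],
    [[0.04,0,0.6],0,0.76],
    [[0.04,0,0.8],0,0.76],
    [[0.04,0,0.95],0,0.76],
    [[0.04,0,0.99],0,0.76],
    [[0.04,0,0.99],0,0.76]
  ]
}}

```text
clock: 10.57
position: [0.6314, 0.2501, 0.0047]
tcp_rot: [0.752, 0.659, -0.002, -0.001]
wrist_force: [-0.3, -0.1, 0.4]
width: 0.24
gripper_force: 0.0
```

{"api": "play_rows", "payload": {
  "steps": [
    [[-0.03,0,0],0,0.76],
    [[-0.07,0,0],0,0.76],
    [[-0.11,0,0],0,0.76],
    [[-0.15,0,0],0,0.76],
    [[-0.19,0,0],0,0.76],
    [[-0.23,0,0],0,0.76],
    [[-0.27,0,0],0,0.76],
    [[-0.31,0,0],0,0.76],
    [[-0.35,0,0],0,0.76],
    [[-0.39,0,0],0,0.76],
    [[-0.43,0,0],0,0.76],
    [[-0.47,0,0],0,0.76],
    [[-0.51,0,0],0,0.76],
    [[-0.55,0,0],0,0.76],
    [[-0.59,0,0],0,0.76],
    [[-0.63,0,0],0,0.76],
    [[-0.67,0,0],0,0.76],
    [[-0.71,0,0],0,0.76],
    [[-0.74,0,0],0,0.76],
    [[-0.75,0,0],0,0.76]
  ]
}}

```text
clock: 12.23
position: [0.6175, 0.1391, 0.0063]
tcp_rot: [0.752, 0.659, -0.0, 0.0]
wrist_force: [0.1, 0.6, -0.4]
width: 0.238
gripper_force: 0.3
```

{"api": "play_rows", "payload": {
  "steps": [
    [[-0.03,0,0],0,0.76],
    [[-0.07,0,0],0,0.76],
    [[-0.11,0,0],0,0.76],
    [[-0.15,0,0],0,0.76],
    [[-0.19,0,0],0,0.76],
    [[-0.23,0,0],0,0.76],
    [[-0.27,0,0],0,0.76],
    [[-0.31,0,0],0,0.76],
    [[-0.35,0,0],0,0.76],
    [[-0.39,0,0],0,0.76],
    [[-0.43,0,0],0,0.76],
    [[-0.47,0,0],0,0.76],
    [[-0.51,0,0],0,0.76],
    [[-0.55,0,0],0,0.76],
    [[-0.59,0,0],0,0.76],
    [[-0.63,0,0],0,0.76],
    [[-0.67,0,0],0,0.76],
    [[-0.71,0,0],0,0.76],
    [[-0.74,0,0],0,0.76],
    [[-0.75,0,0],0,0.76]
  ]
}}

```text
clock: 13.9
position: [0.6028, 0.0276, 0.0063]
tcp_rot: [0.752, 0.659, -0.0, 0.0]
wrist_force: [0.1, 1.3, -0.5]
width: 0.24
gripper_force: 0.3
```

Run:
```python
from h import *
o=get_obs();m=R.from_quat(o['tcp_rot']).as_matrix();print(o['position'],np.degrees(np.arctan2(m[1,0],m[0,0])),o['clock'])
for c in('scene','side'):
  get_image(c)
  for r in recognise(c,'spool_b'): print(c,round(r['score'],2),np.round(r['centre']),np.round(px2w(c,r['centre'],.012)[0],3))
```

```text
[0.60277051 0.02755319 0.00628676] 82.43704881250609 13.9
scene 0.82 [259. 232.] [ 0.591 -0.011  0.012]
scene 0.7 [232. 286.] [0.455 0.166 0.012]
side 0.9 [286. 226.] [ 0.539 -0.143  0.012]
side 0.71 [292. 197.] [ 0.59  -0.033  0.012]
side 0.64 [226. 172.] [0.459 0.147 0.012]
side 0.53 [198. 189.] [0.372 0.082 0.012]
```

{"api": "play_rows", "payload": {
  "steps": [
    [[-0.03,0,0],0,0.76],
    [[-0.07,0,0],0,0.76],
    [[-0.11,0,0],0,0.76],
    [[-0.15,0,0],0,0.76],
    [[-0.19,0,0],0,0.76],
    [[-0.23,0,0],0,0.76],
    [[-0.27,0,0],0,0.76],
    [[-0.31,0,0],0,0.76],
    [[-0.35,0,0],0,0.76],
    [[-0.39,0,0],0,0.76],
    [[-0.43,0,0],0,0.76],
    [[-0.46,0,0],0,0.76],
    [[-0.49,0,0],0,0.76],
    [[-0.51,0,0],0,0.76],
    [[-0.52,0,0],0,0.76]
  ]
}}

```text
clock: 15.35
position: [0.5926, -0.0494, 0.0063]
tcp_rot: [0.752, 0.659, -0.0, -0.0]
wrist_force: [-0.6, -0.3, 0.1]
width: 0.243
gripper_force: 0.1
```

{"api": "play_rows", "payload": {
  "steps": [
    [[0.03,0,0],0,0.76],
    [[0.1,0,0],0,0.76],
    [[0.2,0,-0.1],0,0.76],
    [[0.35,0,-0.4],0,0.76],
    [[0.5,0,-0.7],0,0.76],
    [[0.7,0,-1],0,0.76],
    [[0.9,0,-1],0,0.76],
    [[1,0,-1],0,0.76],
    [[1,0,-1],0,0.76],
    [[1,0,-1],0,0.76],
    [[1,0,-1],0,0.76]
  ]
}}

```text
clock: 16.27
position: [0.6118, 0.1005, 0.1557]
tcp_rot: [0.752, 0.66, -0.0, -0.0]
wrist_force: [0.4, 0.9, 0.1]
width: 0.238
gripper_force: 0.0
```

Run:
```python
from h import *
o=get_obs();m=R.from_quat(o['tcp_rot']).as_matrix();t=np.arctan2(m[1,0],m[0,0]);print(o['position'],np.degrees(t),o['clock'])
for c in('scene','side'):
  get_image(c)
  for r in recognise(c,'spool_b'): print(c,round(r['score'],2),np.round(r['centre']),np.round(px2w(c,r['centre'],.012)[0],3))
d=np.array([-.045,.251]);d/=np.linalg.norm(d);g=np.array([.460,.161])+.074*d
print(g,np.degrees(np.arctan2(d[1],d[0])),(m[:2,:2].T@(g-o['position'][:2]))/.15)
```

```text
[0.61180376 0.10046685 0.15574577] 82.54043015784464 16.2667
scene 0.98 [230. 286.] [0.458 0.169 0.012]
scene 0.74 [309. 221.] [ 0.554 -0.142  0.012]
scene 0.69 [283. 221.] [ 0.597 -0.092  0.012]
side 0.94 [296. 214.] [ 0.577 -0.103  0.012]
side 0.69 [285. 225.] [ 0.538 -0.137  0.012]
side 0.69 [223. 171.] [0.451 0.157 0.012]
[0.44694128 0.23383866] 100.16416963584511 [ 0.73893002 -1.2052158 ]
```

{"api": "play_rows", "payload": {
  "steps": [
    [[0.13,-0.2,0],0,0.76],
    [[0.26,-0.4,0],0,0.76],
    [[0.37,-0.6,0],0,0.76],
    [[0.37,-0.6,0],0,0.76],
    [[0.37,-0.6,0],0,0.76]
  ]
}}

```text
clock: 16.88
position: [0.5293, 0.1669, 0.1566]
tcp_rot: [0.752, 0.66, 0.0, 0.0]
wrist_force: [0.5, 0.2, 0.6]
width: 0.241
gripper_force: 0.0
```

{"api": "play_rows", "payload": {
  "steps": [
    [[0.13,-0.2,0],-0.07,0.76],
    [[0.26,-0.4,0],-0.14,0.76],
    [[0.37,-0.605,0],-0.197,0.76],
    [[0.37,-0.605,0],-0.197,0.76],
    [[0.37,-0.605,0],-0.197,0.76],
    [[0.37,-0.605,0],-0.197,0.76]
  ]
}}

```text
clock: 17.38
position: [0.4488, 0.233, 0.1563]
tcp_rot: [0.642, 0.767, 0.0, 0.0]
wrist_force: [0.4, -0.6, -0.3]
width: 0.241
gripper_force: 0.0
```

Run:
```python
from h import *
o=get_obs();m=R.from_quat(o['tcp_rot']).as_matrix();print(o['position'],np.degrees(np.arctan2(m[1,0],m[0,0])),o['clock'])
T=wrist_pose();im,d=get_image('wrist');cv2.imwrite('pics/w5.png',im)
for r in recognise('wrist','spool_a'): print(round(r['score'],2),np.round(r['centre']),np.round(wpx(T,r['centre'],.02)[0],3))
```

```text
[0.44883902 0.23296452 0.15634247] 100.10944245700557 17.3833
0.78 [279. 263.] [0.462 0.169 0.02 ]
```

View pics/w5.png

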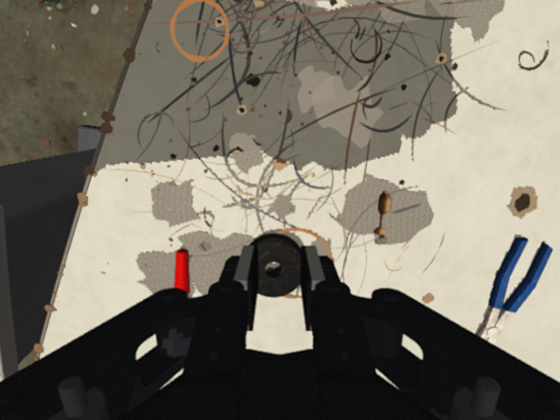

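Spool C's hub is at (272,267), nearly centred. The marker at (182,272) and the frog at (384,215) are clear. I'll descend and push C.

{"api": "play_rows", "payload": {
  "steps": [
    [[0.03,-0.015,0.2],0,0.76],
    [[0.03,-0.015,0.4],0,0.76],
    [[0.03,-0.015,0.6],0,0.76],
    [[0.03,-0.015,0.8],0,0.76],
    [[0.03,-0.015,0.95],0,0.76],
    [[0.03,-0.015,1],0,0.76],
    [[0.03,-0.015,1],0,0.76]
  ]
}}

```text
clock: 18.07
position: [0.4443, 0.2365, 0.0045]
tcp_rot: [0.642, 0.767, -0.002, -0.001]
wrist_force: [-0.0, 0.1, 0.2]
width: 0.242
gripper_force: 0.0
```

{"api": "play_rows", "payload": {
  "steps": [
    [[-0.03,0,0],0,0.76],
    [[-0.07,0,0],0,0.76],
    [[-0.11,0,0],0,0.76],
    [[-0.15,0,0],0,0.76],
    [[-0.19,0,0],0,0.76],
    [[-0.23,0,0],0,0.76],
    [[-0.27,0,0],0,0.76],
    [[-0.31,0,0],0,0.76],
    [[-0.35,0,0],0,0.76],
    [[-0.39,0,0],0,0.76],
    [[-0.43,0,0],0,0.76],
    [[-0.47,0,0],0,0.76],
    [[-0.51,0,0],0,0.76],
    [[-0.55,0,0],0,0.76],
    [[-0.59,0,0],0,0.76],
    [[-0.63,0,0],0,0.76],
    [[-0.67,0,0],0,0.76],
    [[-0.71,0,0],0,0.76],
    [[-0.74,0,0],0,0.76],
    [[-0.75,0,0],0,0.76]
  ]
}}

```text
clock: 19.73
position: [0.4647, 0.126, 0.0063]
tcp_rot: [0.642, 0.767, -0.0, 0.0]
wrist_force: [0.6, 0.4, -0.2]
width: 0.242
gripper_force: 0.2
```

{"api": "play_rows", "payload": {
  "steps": [
    [[-0.03,0,0],0,0.76],
    [[-0.07,0,0],0,0.76],
    [[-0.11,0,0],0,0.76],
    [[-0.15,0,0],0,0.76],
    [[-0.19,0,0],0,0.76],
    [[-0.23,0,0],0,0.76],
    [[-0.27,0,0],0,0.76],
    [[-0.31,0,0],0,0.76],
    [[-0.35,0,0],0,0.76],
    [[-0.39,0,0],0,0.76],
    [[-0.43,0,0],0,0.76],
    [[-0.47,0,0],0,0.76],
    [[-0.51,0,0],0,0.76],
    [[-0.55,0,0],0,0.76],
    [[-0.59,0,0],0,0.76],
    [[-0.63,0,0],0,0.76],
    [[-0.65,0,0],0,0.76],
    [[-0.67,0,0],0,0.76],
    [[-0.69,0,0],0,0.76],
    [[-0.7,0,0],0,0.76]
  ]
}}

```text
clock: 21.4
position: [0.4832, 0.0231, 0.0063]
tcp_rot: [0.641, 0.767, -0.0, 0.0]
wrist_force: [0.4, 0.6, -0.0]
width: 0.238
gripper_force: 0.2
```

Run:
```python
from h import *
o=get_obs();m=R.from_quat(o['tcp_rot']).as_matrix();print(o['position'],np.degrees(np.arctan2(m[1,0],m[0,0])),o['clock'])
for c in('scene','side'):
  get_image(c)
  for r in recognise(c,'spool_b'): print(c,round(r['score'],2),np.round(r['centre']),np.round(px2w(c,r['centre'],.012)[0],3))
```

```text
[0.48321939 0.0231358  0.0062855 ] 100.19500722535544 21.4
scene 0.65 [311. 221.] [ 0.551 -0.148  0.012]
side 0.89 [251. 202.] [ 0.489 -0.02   0.012]
side 0.79 [299. 213.] [ 0.584 -0.103  0.012]
side 0.61 [287. 225.] [ 0.543 -0.14   0.012]
```

{"api": "play_rows", "payload": {
  "steps": [
    [[-0.03,0,0],0,0.76],
    [[-0.07,0,0],0,0.76],
    [[-0.11,0,0],0,0.76],
    [[-0.15,0,0],0,0.76],
    [[-0.19,0,0],0,0.76],
    [[-0.23,0,0],0,0.76],
    [[-0.27,0,0],0,0.76],
    [[-0.31,0,0],0,0.76],
    [[-0.35,0,0],0,0.76],
    [[-0.39,0,0],0,0.76],
    [[-0.43,0,0],0,0.76],
    [[-0.46,0,0],0,0.76],
    [[-0.48,0,0],0,0.76],
    [[-0.49,0,0],0,0.76],
    [[-0.495,0,0],0,0.76]
  ]
}}

```text
clock: 22.85
position: [0.4963, -0.0498, 0.0063]
tcp_rot: [0.642, 0.767, 0.0, -0.0]
wrist_force: [-1.4, 0.2, -0.6]
width: 0.246
gripper_force: 0.2
```

{"api": "play_rows", "payload": {
  "steps": [
    [[0.03,0,0],0,0.76],
    [[0.1,0,0],0,0.76],
    [[0.2,0,-0.1],0,0.76],
    [[0.2,0,-0.4],0,0.76],
    [[0.2,0,-0.7],0,0.76],
    [[0.2,0,-1],0,0.76],
    [[0.2,0,-1],0,0.76],
    [[0.2,0,-1],0,0.76]
  ]
}}

```text
clock: 23.52
position: [0.4923, -0.0193, 0.1599]
tcp_rot: [0.641, 0.767, 0.002, 0.003]
wrist_force: [0.1, 0.1, -0.3]
width: 0.24
gripper_force: 0.0
```

{"api": "play_rows", "payload": {
  "steps": [
    [[-0.2,0.2,-0.2],0,1],
    [[-0.4,0.3,-0.4],0,1],
    [[-0.6,0.3,-0.6],0,1],
    [[-0.8,0.3,-0.8],0,1],
    [[-1,0.3,-1],0,1],
    [[-1,0.3,-1],0,1],
    [[-1,0.3,-1],0,1],
    [[-1,0.3,-1],0,1]
  ]
}}

```text
clock: 24.18
position: [0.5618, -0.1595, 0.3047]
tcp_rot: [0.642, 0.767, -0.0, -0.001]
wrist_force: [-0.4, 0.2, -0.6]
width: 0.002
gripper_force: 0.0
```

Run:
```python
from h import *
o=get_obs();print(o['position'],o['clock'],o['joint_vel'].__abs__().max() if hasattr(o['joint_vel'],'__abs__') else o['joint_vel'])
T=wrist_pose();im,d=get_image('wrist');cv2.imwrite('pics/w6.png',im)
for r in recognise('wrist','spool_a'): print(round(r['score'],2),np.round(r['centre']),np.round(wpx(T,r['centre'],.02)[0],3))
for r in recognise('wrist','bay')[:1]: print(r)
```

```text
[ 0.56184776 -0.15953607  0.3047006 ] 24.1833 0.042927014918496265
0.79 [239. 105.] [ 0.498 -0.085  0.02 ]
0.78 [314. 117.] [ 0.596 -0.082  0.02 ]
0.65 [271. 162.] [ 0.551 -0.15   0.02 ]
{'centre': [250.8, 187.1], 'score': 0.92}
```

View pics/w6.png

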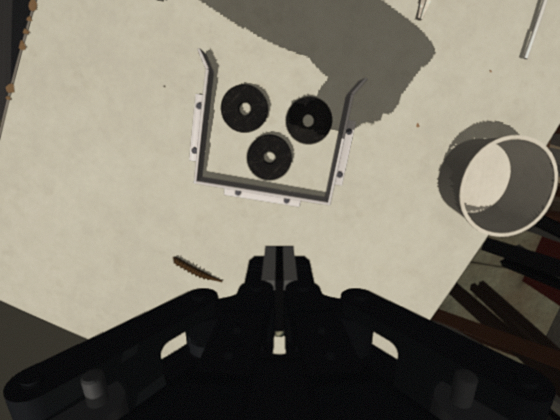

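All three spools lie flat in the bay, at (244,108), (309,120) and (270,156). The mouth bends are at roughly (212,75) and (349,97). I'll measure the margin to the mouth line.

Run:
```python
from h import *
T=wrist_pose();im=cv2.imread('pics/w6.png')
print(wpx(T,[(244,108),(309,120),(270,156)],.02).round(3)[:,:2].tolist())
print(wpx(T,[(330,202),(198,182)],.035).round(3)[:,:2].tolist())
g=ortho(T,im,.43,.66,-.2,.0,.035,3000)[:600]
for k in range(0,600,60): cv2.putText(g,str(-k//3),(k,12),0,.4,(0,0,255));cv2.line(g,(k,0),(k,599),(0,200,0),1)
cv2.imwrite('pics/o2.png',g)
```

```text
[[0.504, -0.086], [0.589, -0.086], [0.547, -0.141]]
[[0.636, -0.185], [0.46, -0.189]]
```

View pics/o2.png

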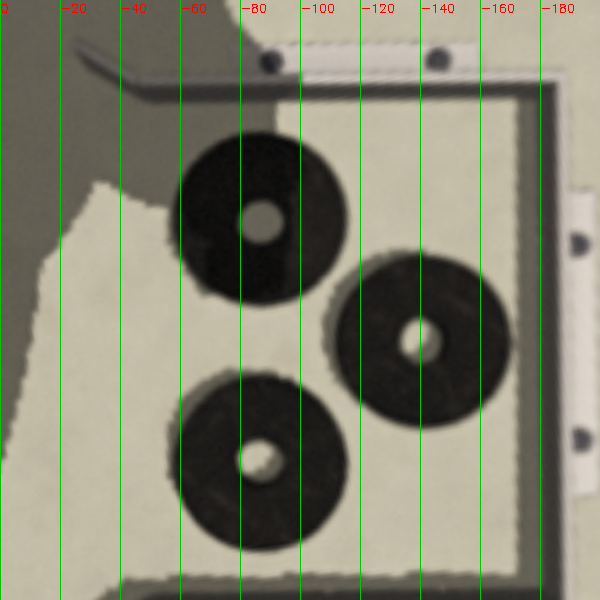

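In the top view the mouth bend is at y≈-0.045. The two front spool centres are at -0.086, about 41 mm inside against the 27 mm needed, and the third is at -0.141. I'm handing in.

```bash
python3 -c "from workcell import *;print(hand_in())"
```

```text
the job is handed in; nothing more can be done
None
```

All three spools were slid flat into the bay, the front two about 41 mm and the rear one about 96 mm (centre) inside the mouth, with the lure and other items not touched by the arm, and the job is handed in (no verdict was returned).

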